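# Crank the torch free and shine it on the radiator valve

### The job

Turn the red-knobbed crank wheel on the torch holder clockwise, seen from above, as far as it goes (a little more than one full turn), which draws the red bar back off the torch. Then lift the yellow torch out of its socket, tip it well over so that its lens end points down at an angle straight at the front of the white radiator valve, and finish with the gripper still holding it there, raised clear of everything and still. Leave the bowl, the votive glass and the remote where they are.

Things in the scene. Friction and masses are not known exactly. Their poses are not given: they have to be found in the camera images.
- dock: fixed torch holder: grey base plate 100 x 260 x 10 mm, origin under its centre, z up, long side along y. At y = +75 mm a black round socket for the torch (62 mm outside, 54 mm inside, rim at z = 50, floor at z = 15 mm); at y = -75 mm a grey gear housing 56 x 60 mm, 98 mm tall, carrying the crank wheel on top. Its place and yaw vary.
- crank (a joint): angle of the crank wheel in rad, growing clockwise seen from above. It starts between 0 and 0.45 and runs against a hard stop at 6.95, where the torch is free; it stays where it is left and needs about 2 N at the knob.
- crank_knob (a point): middle of the red upright crank knob, 16 mm thick, 143 mm above the board; the knob ends 20 mm above this point, the dark wheel (108 mm across) lies 25 mm below it. The knob spins freely on its pin, 45 mm from the wheel's axis, so a gripper that pinches it firmly can keep its yaw all the way round.
- crank_axis (a point): point on the wheel's upright axis at the height of crank_knob, 150 mm from the torch's axis.
- torch: torch standing lens down in the socket, 160 to 260 g, 158 mm long; origin at the centre of the lens face, z axis from lens to tail (up at the start, lens 15 mm above the board). Black head 50 mm across for z = 0 to 40 mm, yellow body 30 mm across for z = 40 to 158 mm (grip it above z = 90 mm). The beam leaves along -z.
- valve: radiator valve on its copper pipe, fixed, beyond the holder; its origin lies on the board below the middle of its front face, the axes are parallel to the world's.
- valve_face (a point): middle of the front face (white and red rings) of the round white valve head, 60 mm across, 100 mm above the board; the face looks to -x, the head runs 60 mm behind it to +x. The target of the beam.
- bowl: grey ceramic bowl, 130 mm across, 50 mm tall, origin under its centre; leave alone.
- votive: amber glass votive holder, 68 mm across, 65 mm tall, origin under its centre; leave alone.
- remote: black plastic remote lying flat, 160 x 45 x 18 mm, origin under its centre, long side along its x; leave alone.
- bar_edge (a point): edge nearest the torch of the red retaining bar (44 mm wide, z = 59 to 67 mm, with a lip up to 77 mm). The bar lies along the dock's y between housing and torch and overlaps the torch's head, 17 to 18 mm from its axis, so the torch cannot rise; the crank's full travel draws it 20 mm back to the housing, clear of the head.
There are look-alikes about, which are no part of the job. Of the things like the torch, leave any that is pink or purple; of the rest the larger one is meant.

How it is judged:
By the outcome, as a careful person would: the job done as asked, in the order asked, and still so for the second after the job is handed in, while the arm keeps its last pose, push and grip.
It also fails if it takes over 59 s, if anything falls off the work surface, if the arm or the gripper's body presses on something with over 40 N, if the wrist force passes 120 N, or if a joint passes its speed limit or range.

### The arm

A 6-joint arm with a two-finger parallel gripper is mounted at the origin on the work surface. World frame = base frame: x ahead of the robot, y to its left, z up, the work surface at z = 0. Lengths are in mm, angles in rad, forces in N, time in s.
With the tool pointing down it reaches from about 400 to 825 mm from the base axis. Payload 7 kg.
Tool frame: the origin (TCP) lies at the very end of the fingers, on their centre line; the grasp point (between the pads) lies 19 mm behind it; z points along the fingers, y is the line along which they close (so a half turn about z gives the same grasp; the last joint's range is limited). The gripper opens to 88 mm and grips with 3 to 60 N. Pads are 19 mm wide; open, the fingers measure 130 mm over their backs; the gripper's body (78 mm by 193 mm) begins 47 mm behind the grasp point.
Start: joints at [0.288, 0.359, 0.012, 0, -1.224, -0.288], TCP at [674.978, -0.019, 226.561] pointing down, gripper open.
Joint ranges: [-3.07, 3.07], [-1.43, 2.12], [-1.02, 1.25], [-3.03, 1.67], [-3.05, -0], [-3.03, 3.03]. Speed limits (rad/s): [2.39, 2.39, 3.01, 3.14, 3.14, 3.14].

### API

Orientations are given as a unit quaternion [x, y, z, w].
In Python, from plant import bot gives the robot as it stands. Calls block until the motion is done:
- bot.move_ptp(position, orientation): joint-space move of the TCP to a pose.
- bot.line_to(position, velocity=150, ori=None): straight line of the TCP; ori=None keeps the orientation; velocity is the mean speed in mm/s.
- bot.move_joints(angles): joint-space move.
- bot.move_gripper(opening, force=None): finger opening in mm; force is the grip in N (None keeps the last); returns when the fingers have stopped.
- bot.pause(seconds).
- bot.solve_ik(position, orientation): joint angles nearest the present ones, or None.
- bot.read_state(): the state.
- bot.camera(name): name is "scene" or "side" or "wrist"; returns the picture (420x560x3 uint8, red, green, blue); there is no depth.
- bot.get_calibration(name): a dict with "fx", "fy", "cx", "cy" (pixels), "distortion" ([k1, k2, p1, p2, k3] as OpenCV has them; the pictures are not rectified), "view" (4x4, takes a point from world to camera coordinates); the wrist camera has in their place "T_tool_cam" (4x4, takes a point from camera to tool coordinates, whose origin is the TCP and whose axes are the flange's). Camera axes: x right, y up, looking along -z (the intrinsics and any distortion apply to the point x, -y, -z); pixel columns grow to the right and rows downward; lengths in mm; the calibration is good to about 2 mm. A picture is of the moment at which its call begins: read the wrist's pose just before it. get_calibration takes no time and is no camera call.
A pose or a line that the arm cannot do raises bot.Unreachable and nothing moves.
- bot.close_job(): hands the job in; it is judged then, once.
The state is a dict: "t": time; "joint_pos": joint angles; "qvel": joint speeds; "tau": joint torques, N m; "tcp_pos": TCP position; "eef_rot": TCP orientation; "contact_force": force on the tool from outside, world axes, zero at the start; "moment": the same for the moment, N m; "width": finger opening in mm; "finger_force": force on a finger pad.
Only numpy, scipy, OpenCV 4.12 (cv2) and the standard library are available. Lean on these libraries where they do the work, as an engineer would, in place of code of your own. Each camera call takes 0.05 s, during which the arm holds its last target. There are 200 camera calls.

## Working session

There is one attempt and no reset: what is moved stays moved. The work goes in short steps, each a Python script; the robot and the scene stay as the last script left them, time stands still between calls to the robot, and variables do not carry over. Pictures are saved under pics/ and viewed, at most 10 in all, crops included, and the job is handed in when it is done.

```bash
mkdir -p pics; ls; python3 - <<'E'
from plant import bot
import cv2,numpy as np
for n in("scene","side","wrist"):
    im=bot.camera(n); cv2.imwrite(f"pics/{n}0.png",im[:,:,::-1])
    print(n,bot.get_calibration(n))
s=bot.read_state();print(s)
E
```

```text
pics
scene {'fx': 457.11135066301017, 'fy': 457.11135066301017, 'cx': 282.5871283122216, 'cy': 209.52004743851995, 'distortion': array([0.04846671, 0.        , 0.        , 0.        , 0.        ]), 'view': array([[-6.06733245e-01,  7.94755245e-01, -1.54554124e-02,
         3.71970810e+02],
       [-6.35419616e-01, -4.73227324e-01,  6.10162118e-01,
         3.34659769e+02],
       [ 4.77615621e-01,  3.80026314e-01,  7.92125823e-01,
        -1.45664758e+03],
       [ 0.00000000e+00,  0.00000000e+00,  0.00000000e+00,
         1.00000000e+00]])}
side {'fx': 509.54420412734436, 'fy': 509.54420412734436, 'cx': 276.591890808421, 'cy': 207.4363955227712, 'distortion': array([-0.07535948,  0.        ,  0.        ,  0.        ,  0.        ]), 'view': array([[ 8.95430510e-01, -4.45201049e-01, -4.76496011e-04,
        -5.26723980e+02],
       [ 2.74093126e-01,  5.50438018e-01,  7.88600625e-01,
        -2.37716216e+02],
       [-3.50823544e-01, -7.06267665e-01,  6.14905543e-01,
        -1.07043823e+03],
       [ 0.00000000e+00,  0.00000000e+00,  0.00000000e+00,
         1.00000000e+00]])}
wrist {
[... 544 characters left out ...]
{'t': 0.15, 'joint_pos': array([ 2.88096509e-01,  3.59226601e-01,  1.12672252e-02, -2.45369368e-04,
       -1.22410778e+00, -2.88058277e-01]), 'qvel': array([-0.00037683, -0.00204086,  0.00218507,  0.0033096 ,  0.00030398,
        0.00154687]), 'tau': array([ 1.39394037e-04, -5.83274567e+01,  2.93289685e+01,  7.00122759e+00,
        8.75052094e-03, -9.76538854e-05]), 'tcp_pos': array([ 6.74626316e+02, -3.41368414e-02,  2.25835924e+02]), 'eef_rot': array([-7.07090622e-01,  7.07122645e-01,  4.04524559e-04, -5.03410250e-04]), 'contact_force': array([ 0.67335844,  0.31803308, -0.76423267]), 'moment': array([ 0.03443671, -0.0003173 , -0.02991191]), 'finger_force': 0.0, 'width': 87.44260995010076}
```

View pics/scene0.png

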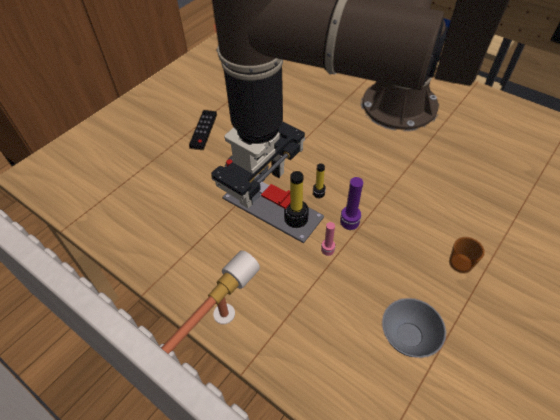

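View pics/side0.png

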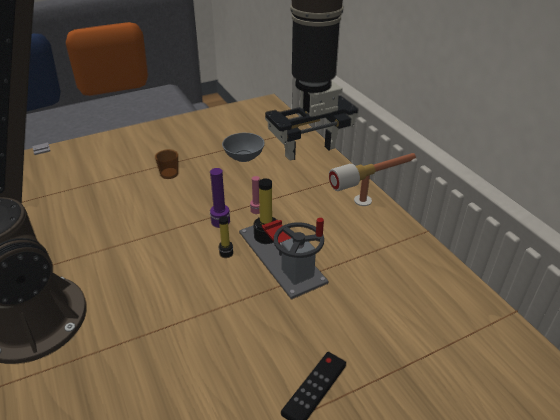

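View pics/wrist0.png

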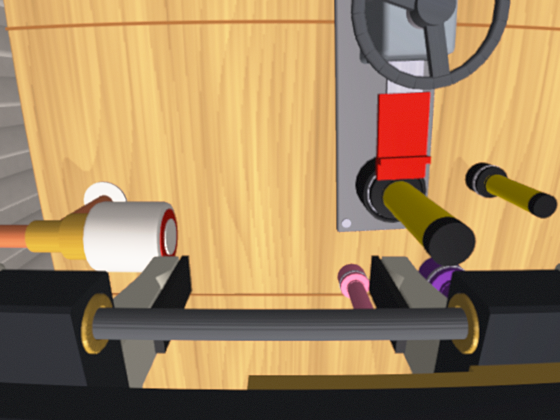

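Scene and side show the torch (tail at scene (297,176), side (265,184), wrist (451,241)). The knob is at side (320,220), the wheel centre at side (299,239) and wrist (434,10), and the valve face at side (335,180) and wrist (171,237).

```bash
cat >h.py <<'E'
from plant import bot
import cv2,numpy as np
from scipy.spatial.transform import Rotation as R
def cam(n,st=None):
    c=bot.get_calibration(n);K=np.array([[c['fx'],0,c['cx']],[0,c['fy'],c['cy']],[0,0,1]])
    if 'view' in c: T=np.linalg.inv(c['view'])
    else:
        st=st or bot.read_state();W=np.eye(4);W[:3,:3]=R.from_quat(st['eef_rot']).as_matrix();W[:3,3]=st['tcp_pos'];T=W@c['T_tool_cam']
    return K,c['distortion'],T
def ray(n,uv,st=None):
    K,d,T=cam(n,st);p=cv2.undistortPoints(np.array([[uv]],float),K,d)[0,0]
    v=T[:3,:3]@np.array([p[0],-p[1],-1]);return T[:3,3],v/np.linalg.norm(v)
def atz(n,uv,z,st=None):
    o,v=ray(n,uv,st);return o+v*(z-o[2])/v[2]
def tri(obs,st=None):
    A=0;b=0
    for n,uv in obs:
        o,v=ray(n,uv,st);P=np.eye(3)-np.outer(v,v);A=A+P;b=b+P@o
    return np.linalg.solve(A,b)
def proj(n,X,st=None):
    K,d,T=cam(n,st);X=np.atleast_2d(X);p=(X-T[:3,3])@T[:3,:3]
    return cv2.projectPoints((p*[1,-1,-1]).reshape(-1,1,3),np.zeros(3),np.zeros(3),K,d)[0][:,0]
E
python3 - <<'E'
from h import *
np.set_printoptions(precision=1,suppress=True)
print('tail',atz('scene',(297,176),173),atz('side',(265,184),173),atz('wrist',(451,241),173))
print('hub',atz('side',(299,239),118),atz('wrist',(434,10),122))
print('knobtop',atz('side',(320,219.5),163),'bot',atz('side',(320,235),120))
print('valve',atz('side',(335,180),100),atz('wrist',(171,237),100),tri([('side',(335,180)),('wrist',(171,237))]))
print('bowl',atz('scene',(413,325),45),'vot',atz('scene',(467,248),60),'rem',atz('side',(315,387),18))
print('small',atz('scene',(320,167),110),atz('wrist',(542,205),110),'purple',atz('scene',(355,182),160),'pink',atz('scene',(329,225),90))
print('dock corners',atz('wrist',(337,231),10),atz('side',(293,291),10),atz('side',(326,282),10),atz('scene',(322,213),10))
E
```

```text
tail [565.7   8.7 173. ] [559.9   2.3 173. ] [564.2   5.7 173. ]
hub [ 570.3 -144.5  118. ] [ 571.6 -138.3  122. ]
knobtop [ 614.3 -153.9  163. ] bot [ 616.1 -155.3  120. ]
valve [771.2  32.1 100. ] [766.8  32.8 100. ] [768.   31.1 101.7]
bowl [664.2 381.7  45. ] vot [430.4 392.6  60. ] rem [ 458.2 -419.5   18. ]
small [461.2   4.3 110. ] [458.2   1.4 110. ] purple [492.  119.6 160. ] pink [583.9 115.2  90. ]
dock corners [610.3  63.3  10. ] [ 536.8 -184.8   10. ] [ 616.  -193.9   10. ] [512.1  51.6  10. ]
```

```bash
python3 - <<'E'
from h import *
np.set_printoptions(precision=4,suppress=True)
bot.move_ptp([600,-100,320],[-.70710678,.70710678,0,0]);bot.pause(.3)
s=bot.read_state();im=bot.camera('wrist');cv2.imwrite('pics/w1.png',im[:,:,::-1])
import pickle;pickle.dump(s,open('w1.pkl','wb'));print(s['t'],s['tcp_pos'],s['joint_pos'])
print(proj('wrist',[[564,5,173],[571,-143,118],[615,-154,163],[768,32,100]],s))
E
```

```text
1.1167 [600.1379 -99.4286 318.9324] [ 0.1565  0.2065  0.0097 -0.0001 -1.3759 -0.1557]
[[316.4598 297.3817]
 [308.5914 135.3539]
 [261.5505 128.5843]
 [137.9674 283.3335]]
```

View pics/w1.png

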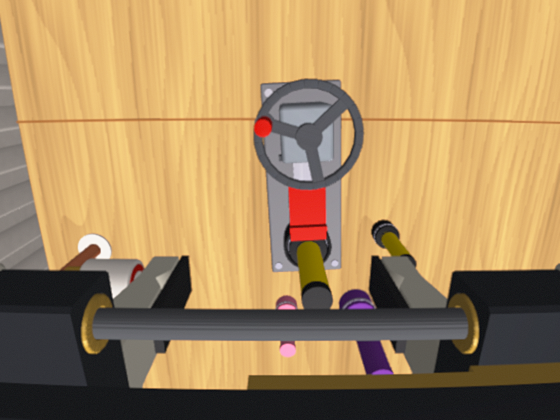

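The wrist view shows the knob top at (263,127), the wheel centre at (309,134.5) and the torch tail at (317,296), all close to my predictions. I'll refine by colour and grip the knob.

```bash
python3 - <<'E'
from h import *
import pickle
np.set_printoptions(precision=2,suppress=True)
s=pickle.load(open('w1.pkl','rb'));im=cv2.imread('pics/w1.png').astype(int)
b,g,r=im[...,0],im[...,1],im[...,2]
m=(r>120)&(g<60)&(b<60);m[160:]=0
v,u=np.nonzero(m);print(len(u),u.mean(),v.mean(),u.min(),u.max(),v.min(),v.max())
k=atz('wrist',(u.mean(),v.mean()),155,s)
# wheel outer rim: fit using projected circle vs extents
ax=atz('wrist',(309.3,134.3),118,s);tail=atz('wrist',(317,296.5),173,s)
a=np.linspace(0,6.28,100)
pr=proj('wrist',np.c_[ax[0]+54*np.cos(a),ax[1]+54*np.sin(a),a*0+118],s);print(pr.min(0),pr.max(0))
print(k,ax,tail,np.linalg.norm(k[:2]-ax[:2]),np.linalg.norm(tail[:2]-ax[:2]))
q=s['eef_rot']; q=[-.70710678,.70710678,0,0]
bot.move_gripper(44,30)
bot.move_ptp([k[0],k[1],190],q)
bot.line_to([k[0],k[1],131],100)
s=bot.read_state();print(s['tcp_pos'],s['contact_force'],s['t'])
im=bot.camera('side');cv2.imwrite('pics/s2.png',cv2.resize(im[120:320,200:440,::-1],None,fx=2.5,fy=2.5))
E
```

```text
251 262.51394422310756 127.16334661354581 254 271 119 136
[254.27  76.47] [364.15 187.53]
[ 614.51 -154.44  155.  ] [ 570.33 -144.03  118.  ] [563.51   4.02 173.  ] 45.395442831251245 148.20478924253973
[ 615.17 -154.33  131.92] [-0.03 -0.54  1.21] 3.4333
```

View pics/s2.png

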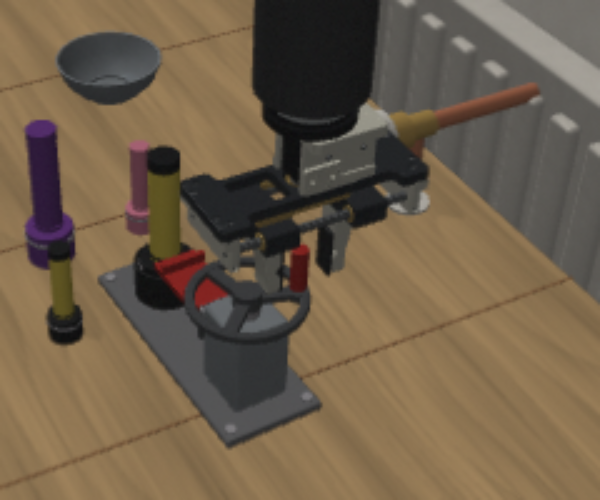

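The side view shows the open fingers straddling the red knob, clear of the torch and bar. Next: grip and crank.

```bash
python3 - <<'E'
from h import *
np.set_printoptions(precision=2,suppress=True)
bot.move_gripper(5,35)
s=bot.read_state();print(s['width'],s['finger_force'],s['tcp_pos'],s['contact_force'])
f0=s['contact_force'].copy()
ax=np.array([570.3,-143.5]);p0=s['tcp_pos'].copy()
d=p0[:2]-ax;th0=np.arctan2(d[1],d[0]);r=45.;th=th0;step=np.radians(12)
z=p0[2]-1
for i in range(45):
    th-=step
    e=np.array([np.cos(th),np.sin(th)]);tn=np.array([np.sin(th),-np.cos(th)])
    t=ax+r*e
    bot.line_to([*t,131],60)
    s=bot.read_state();f=s['contact_force'][:2]-f0[:2];fr=f@e;ft=f@tn
    act=s['tcp_pos'][:2]-ax
    if i%3==0 or ft<-8:print(i,round(th0-th,2),'fr %.1f ft %.1f fz %.1f w %.1f r %.1f t %.1f'%(fr,ft,s['contact_force'][2],s['width'],np.hypot(*act),s['t']))
    if ft<-12 or abs(fr)>25: print('stop',fr,ft);break
    r+=np.clip(.06*fr,-.6,.6)
E
```

```text
15.21882214662669 35.000147223472595 [ 614.94 -154.48  131.21] [ 1.44 -0.03  0.35]
0 0.21 fr 1.7 ft 1.7 fz -0.3 w 15.2 r 45.5 t 4.4
3 0.84 fr -5.5 ft 1.6 fz 5.7 w 15.2 r 44.3 t 5.3
6 1.47 fr -4.9 ft 3.0 fz 5.2 w 15.0 r 43.4 t 6.2
9 2.09 fr -4.7 ft 2.8 fz 3.1 w 15.4 r 43.0 t 7.1
12 2.72 fr 2.0 ft 1.6 fz 7.0 w 14.9 r 43.3 t 8.0
15 3.35 fr 4.9 ft 0.0 fz 8.3 w 15.1 r 44.2 t 8.9
18 3.98 fr 7.4 ft -1.5 fz 9.0 w 15.3 r 45.5 t 9.8
21 4.61 fr 4.8 ft -0.9 fz 4.7 w 15.4 r 46.6 t 10.8
24 5.24 fr 4.2 ft 0.5 fz 3.6 w 14.9 r 47.1 t 11.7
27 5.86 fr 0.4 ft 0.7 fz 4.2 w 15.1 r 46.6 t 12.6
30 6.49 fr -3.0 ft 1.8 fz 8.8 w 15.4 r 45.6 t 13.6
31 6.7 fr -7.7 ft -15.6 fz 6.4 w 15.4 r 45.7 t 13.9
stop -7.7471503699448645 -15.592063176640911
```

```bash
python3 - <<'E'
from h import *
import pickle
np.set_printoptions(precision=2,suppress=True)
q=[-.70710678,.70710678,0,0]
bot.move_gripper(44)
p=bot.read_state()['tcp_pos'];bot.line_to([p[0],p[1],240],150)
bot.move_gripper(70)
bot.move_ptp([600,-20,320],q);bot.pause(.3)
s=bot.read_state();im=bot.camera('wrist');cv2.imwrite('pics/w3.png',im[:,:,::-1]);pickle.dump(s,open('w3.pkl','wb'))
im=bot.camera('scene');cv2.imwrite('pics/c3.png',im[:,:,::-1])
print(s['t'],s['tcp_pos'])
print(proj('wrist',[[564,5,173],[571.3,-141.8,118],[768,32,100]],s))
for yaw in (0,):
  for el in (30,35,40,45,50):
    for D in (150,200,250):
      e=np.radians(el);u=np.array([np.cos(e),0,-np.sin(e)])
      Q=R.from_euler('y',-(90-el),degrees=True)*R.from_quat(q)
      t=np.array([769,32,100])-(D+101)*u
      print(el,D,Q.as_matrix()[:,2],t,bot.solve_ik(t,Q.as_quat()))
E
```

```text
17.175 [599.9  -20.84 319.36]
[[319.23 220.82]
 [309.67  51.16]
 [129.38 221.47]]
30 150 [ 0.87  0.   -0.5 ] [551.63  32.   225.5 ] None
30 200 [ 0.87  0.   -0.5 ] [508.33  32.   250.5 ] None
30 250 [ 0.87  0.   -0.5 ] [465.03  32.   275.5 ] None
35 150 [ 0.82  0.   -0.57] [563.39  32.   243.97] None
35 200 [ 0.82  0.   -0.57] [522.44  32.   272.65] None
35 250 [ 0.82  0.   -0.57] [481.48  32.   301.33] None
40 150 [ 0.77  0.   -0.64] [576.72  32.   261.34] None
40 200 [ 0.77  0.   -0.64] [538.42  32.   293.48] None
40 250 [ 0.77  0.   -0.64] [500.12  32.   325.62] None
45 150 [ 0.71  0.   -0.71] [591.52  32.   277.48] None
45 200 [ 0.71  0.   -0.71] [556.16  32.   312.84] None
45 250 [ 0.71  0.   -0.71] [520.81  32.   348.19] [ 2.65 -1.36 -0.96  0.68 -2.58 -2.17]
50 150 [ 0.64  0.   -0.77] [607.66  32.   292.28] [ 0.32 -0.15 -0.95  1.12 -0.22 -1.36]
50 200 [ 0.64  0.   -0.77] [575.52  32.   330.58] [ 0.5  -0.25 -0.89  0.83 -0.43 -1.17]
50 250 [ 0.64  0.   -0.77] [543.38  32.   368.88] [ 0.61 -0.35 -0.83  0.71 -0.6  -1.1 ]
```

View pics/w3.png

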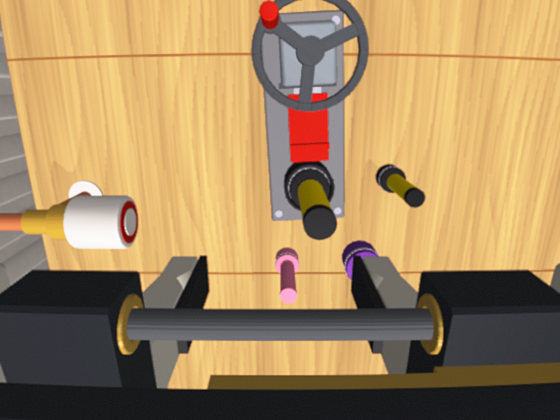

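Wrist view: the knob has moved on to (268,13), the bar is drawn off the head (edge at row 160), the tail is at (319.5,221) and the valve face at (131,221). Next I'll search for reachable aiming poses, leaving roll and azimuth free.

```bash
python3 - <<'E'
from h import *
np.set_printoptions(precision=2,suppress=True)
V=np.array([768,32,100]);n=0
print(atz('wrist',(319.5,221),173),atz('wrist',(131,221),100))
for el in (30,35,40,45):
  for az in (0,-20,20,-35,35):
    for D in (120,170,220,280):
      e,a=np.radians([el,az]);u=np.array([np.cos(e)*np.cos(a),np.cos(e)*np.sin(a),-np.sin(e)])
      x0=np.cross([0,0,1.],u);x0/=np.linalg.norm(x0);B=np.c_[x0,np.cross(u,x0),u]
      sols=[]
      for roll in range(-180,180,20):
        Q=R.from_matrix(B)*R.from_euler('z',roll,degrees=True)
        j=bot.solve_ik(V-(D+101)*u,Q.as_quat())
        if j is not None: sols.append((roll,j))
      if sols:
        b=min(sols,key=lambda k:np.abs(k[1]-bot.read_state()['joint_pos']).max());print(el,az,D,len(sols),b[0],b[1])
E
```

```text
[563.83   5.47 173.  ] [766.33  31.83 100.  ]
30 0 120 18 -100 [-0.09 -0.09 -0.64 -1.85 -0.08  0.5 ]
30 0 280 17 -180 [-2.57 -1.35 -0.66 -1.74 -2.65  1.06]
30 20 120 17 -80 [-0.38  0.02 -0.52 -1.41 -0.62  0.04]
30 20 170 17 -140 [-0.41 -0.08 -0.55 -1.3  -0.67  0.98]
30 20 220 18 -140 [-0.46 -0.17 -0.56 -1.21 -0.74  0.89]
30 20 280 18 -140 [-0.56 -0.28 -0.57 -1.12 -0.86  0.81]
30 -35 120 17 120 [ 0.76  0.25 -1.    1.58 -1.01 -1.73]
30 -35 170 17 40 [ 0.93  0.21 -0.99  1.39 -1.08 -0.27]
30 -35 220 18 -20 [ 1.09  0.17 -0.96  1.22 -1.16  0.83]
30 -35 280 18 0 [ 1.27  0.13 -0.9   1.05 -1.27  0.53]
30 35 120 18 -100 [-0.52  0.2  -0.32 -1.26 -0.97  0.48]
30 35 170 17 -120 [-0.6   0.14 -0.33 -1.21 -1.05  0.8 ]
30 35 220 17 -120 [-0.67  0.09 -0.32 -1.16 -1.13  0.77]
30 35 280 17 -120 [-0.78  0.05 -0.3  -1.12 -1.25  0.75]
35 0 280 18 -180 [-2.57 -1.37 -0.54 -1.84 -2.67  0.92]
35 20 120 17 -40 [-0.15 -0.03 -0.48 -1.1  -0.46 -1.08]
35 20 170 18 -80 [-0.16 -0.13 -0.52 -0.99 -0.5  -0.51]
35 20 220 17 -140 [-0.18 -0.24 -0.54 -0.89 -0.56  0.44]
35 20 280 17 -140 [-0.24 -0.35 -0.55 -0.82 -0.68  0.37]
[... 1464 characters left out ...]
02 -0.24 -0.87  0.96 -1.01 -1.23]
45 20 120 18 -140 [ 0.19 -0.06 -0.54 -0.36 -0.33 -0.24]
45 20 170 17 -140 [ 0.18 -0.16 -0.56 -0.31 -0.41 -0.3 ]
45 20 220 17 -140 [ 0.16 -0.25 -0.55 -0.27 -0.51 -0.33]
45 20 280 17 -160 [ 0.13 -0.35 -0.52 -0.25 -0.64  0.01]
45 -35 120 18 120 [ 0.72  0.14 -0.81  1.18 -0.84 -1.22]
45 -35 170 17 120 [ 0.84  0.08 -0.77  1.05 -0.94 -1.15]
45 -35 220 17 60 [ 0.95  0.04 -0.72  0.95 -1.06 -0.06]
45 -35 280 17 60 [ 1.07 -0.   -0.65  0.85 -1.2  -0.03]
45 35 120 18 -80 [-0.17  0.09 -0.23 -0.77 -0.79 -0.54]
45 35 170 18 -80 [-0.22  0.03 -0.22 -0.74 -0.88 -0.56]
45 35 220 18 -80 [-0.27 -0.03 -0.2  -0.72 -0.97 -0.57]
45 35 280 18 -120 [-0.35 -0.08 -0.16 -0.71 -1.1   0.12]
```

```bash
python3 - <<'E'
from h import *
np.set_printoptions(precision=2,suppress=True)
bot.move_ptp([564,5.5,240],[-.70710678,.70710678,0,0])
bot.line_to([564,5.5,116],90)
bot.move_gripper(10,50);s=bot.read_state();print(s['width'],s['finger_force'],s['tcp_pos'],s['contact_force'],s['t'])
bot.line_to([564,5.5,140],40);s=bot.read_state();print(s['width'],s['contact_force'],s['tcp_pos'])
if s['contact_force'][2]>-12:
    bot.line_to([564,5.5,310],100);s=bot.read_state();print(s['width'],s['contact_force'],s['tcp_pos'],s['t'])
cv2.imwrite('pics/s4.png',bot.camera('side')[:,:,::-1])
V=np.array([767,32,100]);el,az,D=38,20,170
e,a=np.radians([el,az]);u=np.array([np.cos(e)*np.cos(a),np.cos(e)*np.sin(a),-np.sin(e)])
x0=np.cross([0,0,1.],u);x0/=np.linalg.norm(x0);B=np.c_[x0,np.cross(u,x0),u]
for roll in range(-180,180,20):
    j=bot.solve_ik(V-(D+101)*u,(R.from_matrix(B)*R.from_euler('z',roll,degrees=True)).as_quat())
    if j is not None: print(roll,j)
E
```

```text
29.765936544736135 49.999977350234985 [563.95   5.48 116.02] [-0.35  0.22  1.09] 19.9917
29.189373192716214 [-0.26 -0.24 -1.88] [563.85   5.51 139.93]
29.502632974459555 [-0.68  0.1  -3.36] [563.77   5.5  309.35] 22.5917
-180 [-0.01 -0.16 -0.54 -0.75 -0.42  0.93]
-160 [-0.01 -0.16 -0.54 -0.75 -0.42  0.58]
-140 [-0.01 -0.16 -0.54 -0.75 -0.42  0.23]
-120 [-0.01 -0.16 -0.54 -0.75 -0.42 -0.12]
-100 [-0.01 -0.16 -0.54 -0.75 -0.42 -0.47]
-80 [-0.01 -0.16 -0.54 -0.75 -0.42 -0.82]
-60 [-0.01 -0.16 -0.54 -0.75 -0.42 -1.17]
-40 [-0.01 -0.16 -0.54 -0.75 -0.42 -1.51]
-20 [-0.01 -0.16 -0.54 -0.75 -0.42 -1.86]
0 [-0.01 -0.16 -0.54 -0.75 -0.42 -2.21]
20 [-0.01 -0.16 -0.54 -0.75 -0.42 -2.56]
40 [-0.01 -0.16 -0.54 -0.75 -0.42 -2.91]
60 [-0.01 -0.16 -0.54 -0.75 -0.42  3.02]
80 [-0.01 -0.16 -0.54 -0.75 -0.42  2.67]
100 [-0.01 -0.16 -0.54 -0.75 -0.42  2.32]
120 [-0.01 -0.16 -0.54 -0.75 -0.42  1.98]
140 [-0.01 -0.16 -0.54 -0.75 -0.42  1.63]
160 [-0.01 -0.16 -0.54 -0.75 -0.42  1.28]
```

View pics/s4.png

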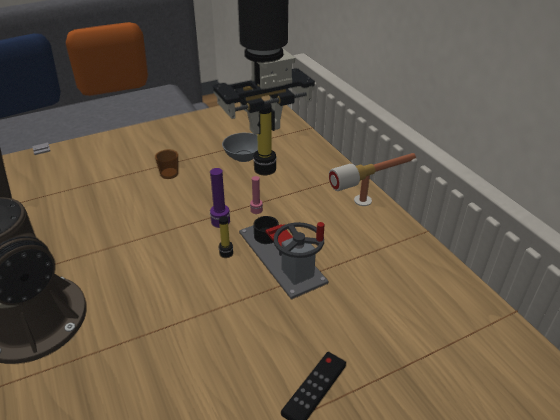

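The side view shows the torch lifted out of the socket and hanging straight in the gripper (lens at (265,165)). Now I'll tip it toward the valve.

```bash
python3 - <<'E'
from h import *
np.set_printoptions(precision=2,suppress=True)
V=np.array([767,32,100]);el,az,D=38,20,170
e,a=np.radians([el,az]);u=np.array([np.cos(e)*np.cos(a),np.cos(e)*np.sin(a),-np.sin(e)])
x0=np.cross([0,0,1.],u);x0/=np.linalg.norm(x0);B=np.c_[x0,np.cross(u,x0),u]
Q=(R.from_matrix(B)*R.from_euler('z',-180,degrees=True)).as_quat();T=V-(D+101)*u
j=bot.solve_ik(T,Q);j0=bot.read_state()['joint_pos']
for k in np.linspace(0,1,6)[1:]:
    bot.move_joints(j0+k*(j-j0))
bot.pause(.5)
s=bot.read_state();z=R.from_quat(s['eef_rot']).as_matrix()[:,2]
print(s['tcp_pos'],T,z,u,s['width'],s['contact_force'],s['t'])
w=s['tcp_pos'];print('miss',np.linalg.norm(np.cross(V-w,z)))
for n in('side','scene'):
    print(proj(n,[w+101*z,w-57*z,V]))
ims=[bot.camera(n)[:,:,::-1] for n in('side','scene')]
cv2.imwrite('pics/f5.png',np.vstack([cv2.resize(ims[0][60:260,180:460],None,fx=2,fy=1.5*4/3)[:300],cv2.resize(ims[1][90:315,140:420],None,fx=2,fy=2)[:300]][:1]))
cv2.imwrite('pics/g5.png',cv2.resize(ims[1][90:360,140:480],None,fx=2,fy=2))
cv2.imwrite('pics/f5.png',cv2.resize(ims[0][60:260,180:460],None,fx=2.5,fy=2.5))
E
```

```text
[566.48 -40.85 266.79] [566.33 -41.04 266.84] [ 0.74  0.27 -0.62] [ 0.74  0.27 -0.62] 29.676060830162132 [ 0.37  1.3  -2.75] 24.9333
miss 0.24329616147911223
[[300.04 167.09]
 [260.58 151.48]
 [333.64 180.44]]
[[268.3  182.61]
 [284.68 111.11]
 [250.76 258.45]]
```

View pics/f5.png

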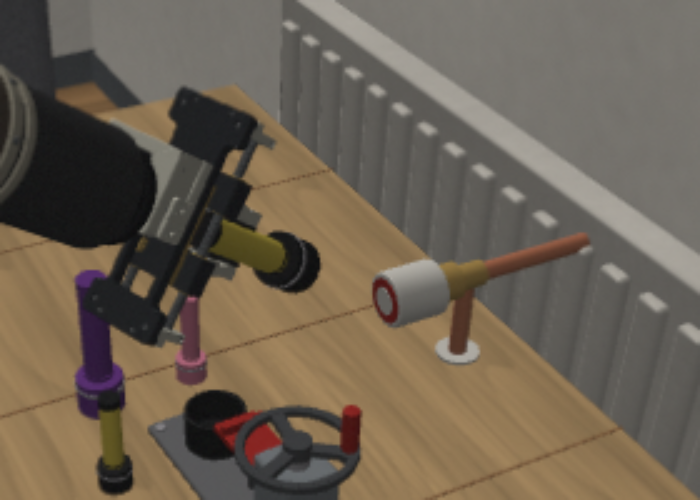

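View pics/g5.png

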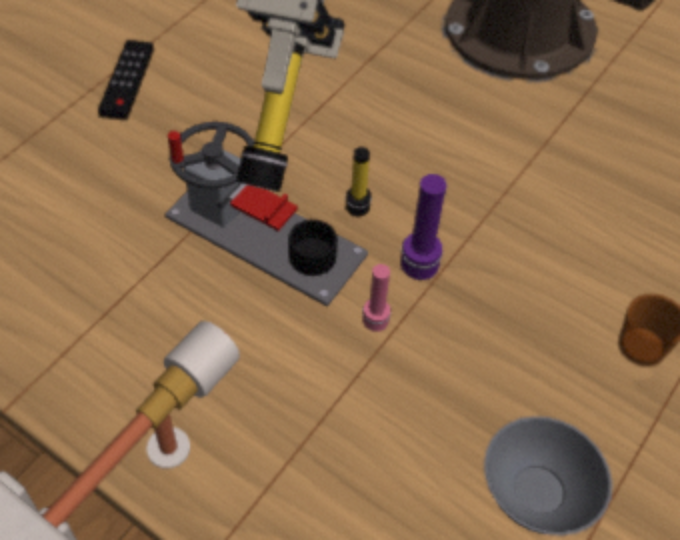

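Both views show the torch held out over the holder, lens at side (301,166), pointing at the valve. I'll check its true axis by fitting the yellow body.

```bash
python3 - <<'E'
from h import *
np.set_printoptions(precision=3,suppress=True)
s=bot.read_state();z=R.from_quat(s['eef_rot']).as_matrix()[:,2];w=s['tcp_pos'];N=[]
for n in('side','scene'):
    im=bot.camera(n).astype(int);r,g,b=im[...,0],im[...,1],im[...,2]
    m=(r>70)&(g>.75*r)&(b<.4*r)
    P=proj(n,[w+101*z,w+61*z,w-10*z])
    yy,xx=np.mgrid[:420,:560];A,Bp=P[0],P[2];d=(Bp-A)/np.linalg.norm(Bp-A)
    t=(xx-A[0])*d[0]+(yy-A[1])*d[1];q=(xx-A[0])*-d[1]+(yy-A[1])*d[0]
    t1=(P[1]-A)@d;t2=(Bp-A)@d
    pts=[]
    for c in np.arange(0,t2+12,3):
        k=m&(abs(t-c)<1.5)&(abs(q)<20)
        if k.sum()>4: print(n,'t %.0f(body starts %.0f) n %d qmid %.2f  q %.1f..%.1f'%(c,t1,k.sum(),q[k].mean(),q[k].min(),q[k].max()))
    k=(abs(t)<12)&(abs(q)<22)&(im.sum(2)<110)
    print(n,'head q',q[k].min(),q[k].max(),q[k].mean(),'len',np.linalg.norm(A-P[2]))
E
```

```text
side t 9(body starts 10) n 18 qmid 0.09  q -4.0..4.6
side t 12(body starts 10) n 37 qmid 0.31  q -5.6..6.6
side t 15(body starts 10) n 39 qmid 0.31  q -6.2..6.8
side t 18(body starts 10) n 39 qmid 0.36  q -6.0..6.7
side t 21(body starts 10) n 38 qmid 0.57  q -5.8..6.9
side t 24(body starts 10) n 39 qmid 0.42  q -6.0..6.7
side t 27(body starts 10) n 42 qmid 0.03  q -6.5..6.5
side t 30(body starts 10) n 40 qmid 0.13  q -6.3..6.7
side t 33(body starts 10) n 38 qmid 0.14  q -6.5..6.5
side t 36(body starts 10) n 10 qmid 1.17  q -6.3..6.7
side head q -10.274649391244617 10.898044237862958 0.15599198553789723 len 28.74590711514813
scene t 18(body starts 18) n 12 qmid 1.00  q -4.6..6.8
scene t 21(body starts 18) n 34 qmid 1.13  q -5.8..7.1
scene t 24(body starts 18) n 40 qmid 0.40  q -6.0..6.8
scene t 27(body starts 18) n 40 qmid 0.57  q -5.7..6.9
scene t 30(body starts 18) n 40 qmid 0.19  q -6.3..7.0
scene t 33(body starts 18) n 40 qmid 0.36  q -6.0..6.8
scene t 36(body starts 18) n 41 qmid 0.67  q -5.7..7.1
scene t 39(body starts 18) n 41 qmid 0.50  q -6.2..7.2
scene t 42(body starts 18) n 39 qmid 0.34  q -6.1..6.7
scene t 45(body starts 18) n 41 qmid 0.61  q -5.8..7.0
scene t 48(body starts 18) n 22 qmid 2.85  q -4.8..7.1
scene t 51(body starts 18) n 14 qmid 4.94  q 2.5..7.2
scene t 54(body starts 18) n 15 qmid 4.77  q 2.6..6.9
scene t 57(body starts 18) n 13 qmid 4.78  q 2.9..7.0
scene t 60(body starts 18) n 16 qmid 4.56  q 2.2..6.8
scene t 63(body starts 18) n 15 qmid 4.76  q 2.5..7.1
scene head q -21.606143519030148 11.085031469169985 -0.7699365801519994 len 51.404912066454536
```

The torch axis matches the tool axis to within about 1°, the aim is right, and everything else is undisturbed, so I'm handing in.

```bash
python3 -c "
from plant import bot
print(bot.close_job())"
```

```text
the job is handed in; nothing more can be done
None
```

I turned the crank clockwise to its stop, lifted the torch out, and handed the job in with the gripper holding it still, about 170 mm from the valve face, lens 38° below horizontal and 20° off square, aimed at its centre; the bowl, votive glass and remote were not touched, and the clock read about 25 s.

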